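# Show the scroll case: stones up, shutter held open

### The job

Roll the silver scroll case along its felt pad, without lifting it, until its row of turquoise stones faces straight up, and leave it lying there on the pad. Then pull the inspection lamp's spring-return shutter out by its black knob until the shutter's pointer is level with the middle of the red clip, and keep holding it there: finish with the gripper's fingers still holding it at the mark, because it springs shut when let go. Leave the other wares on the counter where they are.

Things in the scene. Friction and masses are not known exactly. Their poses are not given: they have to be found in the camera images.
- case: Silver cylinder, 32 mm diameter, 110 mm long, about 0.14 kg, on felt; pushed fast it rolls on for some mm. Origin at its centre (16 mm above the felt). z axis along its length; x axis out through the row of five turquoise stones: x straight up is wanted. Smaller red stones lie opposite (-x). All stones are flush. At the start x is 46 degrees off straight up to straight down, to either side.
- pad_center (a point): Middle of the top face of the grey felt pad, 200 x 160 x 4 mm, fixed to the counter (top at z = 0.004). Its z axis is level, along the 160 mm side, parallel to the case at the start; its x axis is level, along the 200 mm side (the rolling direction); y points down. The case starts within 20 mm of the middle along x.
- lamp: Grey inspection lamp fixed to the counter, a box 170 (x) x 130 (y) x 55 (z) mm, aluminium top, yawed. Origin at the centre of its underside; the shutter pulls out along its -x axis, roughly towards the robot. Two 8 mm high rails, 82 mm apart, guide the shutter on its top.
- pull_out (a joint): How far the steel shutter plate has been pulled out along the lamp's -x, in m: 0 shut (where the start is), end stop at 0.085. A spring pulls it shut: about 3 N when shut, rising by 0.9 N per 10 mm. The mark needs a pull of 35 to 65 mm.
- shutter: The steel shutter plate (115 x 74 x 4 mm) with its upright black knob near its front end, a post 16 mm in diameter with a brass band; foot 60 mm, flat top 110 mm above the counter. Origin on the knob's axis, 100 mm above the counter; axes as the lamp's. The space around the knob above 72 mm is free.
- pointer (a point): Tip of the black pointer on the right-hand (lamp -y) side of the shutter, 65 mm above the counter; it moves with the shutter, 90 mm behind the knob (lamp +x).
- mark: Red clip, 10 mm (along the travel) x 14 x 12 mm, fixed on the lamp's right-hand edge beside the pointer's path; origin at the centre of its underside, 51 mm above the counter, its top at 63 mm. Axes as the lamp's. The pointer is at the mark when its x in the clip's axes is 0.
- calculator: Black pocket calculator, 105 x 65 x 16 mm, lying between pad and lamp; leave alone.
- pot: Small lidded brass pot, 60 mm wide, 54 mm tall, standing between pad and lamp; leave alone.
- bowl: Brass bowl, 110 mm wide, 50 mm tall; leave alone.
- bangle: Silver bangle lying flat, 68 mm outside diameter, 12 mm thick; leave alone.
- candlestick: Silver candlestick, 100 mm tall, 70 mm foot; leave alone.
- cup: Copper cup, 68 mm wide, 70 mm tall; leave alone.
Things that resemble listed ones, but are neither listed nor needed, are in the scene too. Several things look just like the part that bears pad_center: the one meant starts farthest from the robot's base.

How it is judged:
By the outcome, as a careful person would: the job done as asked, in the order asked, and still so for the second after the job is handed in, while the arm keeps its last pose, push and grip.
It also fails if it takes over 58 s, if anything falls off the work surface, if the arm or the gripper's body presses on something with over 40 N, if the wrist force passes 120 N, or if a joint passes its speed limit or range.

### The arm

A 6-joint arm with a two-finger parallel gripper is mounted at the origin on the work surface. World frame = base frame: x ahead of the robot, y to its left, z up, the work surface at z = 0. Lengths are in mm, angles in rad, forces in N, time in s.
With the tool pointing down it reaches from about 300 to 775 mm from the base axis. Payload 14.6 kg.
Tool frame: the origin (TCP) lies at the very end of the fingers, on their centre line; the grasp point (between the pads) lies 19 mm behind it; z points along the fingers, y is the line along which they close (so a half turn about z gives the same grasp; the last joint's range is limited). The gripper opens to 94 mm and grips with 3 to 60 N. Pads are 16 mm wide; open, the fingers measure 119 mm over their backs; the gripper's body (75 mm by 177 mm) begins 78 mm behind the grasp point.
Start: joints at [-1.217, 0.3, 1.521, -0, 1.321, -0.067], TCP at [224.662, -502.012, 180.446] pointing down, gripper open.
Joint ranges: [-3.03, 3.03], [-0.79, 2.21], [0.23, 2.52], [-1.04, 4.18], [0, 3.07], [-2.55, 2.55]. Speed limits (rad/s): [2.22, 2.22, 2.57, 3.14, 3.14, 3.14].

### API

Orientations are given as [roll, pitch, yaw] about the fixed x, y, z axes, in that order (R = Rz(yaw) Ry(pitch) Rx(roll)).
In Python, from cell import manip gives the robot as it stands.
- The arm moves only by the tool servo_tool, never from a script. Its argument "motion" is a list that holds one entry, the list of rows, each a list of 7 numbers: the shift along the world's x, y, z as a fraction of full scale, then the turn, a rotation vector about the world's x, y, z as a fraction of full scale, then the closure, from 0 (fully open) to 1 (shut). In form: [[[x, y, z, rx, ry, rz, gripper], ...]]. A call has 1 to 10 rows; each row is the pose to reach, as a shift and turn from the pose commanded when the call began, turning the shorter way round; what a row does not reach only later rows make up. Full scale, the value 1, is 0.5 m for a shift and pi rad for a turn. A row lasts 1/10 s, in which the tool goes at most 50 mm and 8.59 degrees, less where a joint would pass 70% of its speed; a pose out of reach is approached as far as the arm can. A call with a number of a shift or a turn outside -1 to 1 is refused whole. A call with a gripper value outside its range is refused whole. The fingers move at their own pace and stop on an object; "newtons" is the grip in N (left out, the last holds). Time passes only in rows, so rows that repeat a pose let the fingers close. It gives the time, the measured TCP pose, the force, the opening and the grip force at its end, in the units of the state.
- manip.read_state(): the state, without advancing time (a new reading comes with each control period).
- manip.camera(name): name is "side" or "top"; returns a dict with "frame" (384x512x3 uint8, red, green, blue), "range_z" (384x512 float32, mm along the optical axis (not along the pixel's ray), 0 where there is no reading), "vfov" (degrees; the focal length in pixels is half the picture's height over the tangent of half this angle, whatever the lens; pixels are square), "cx", "cy" (the principal point, pixels), "cam_to_world" (4x4, takes a point from camera to world coordinates). Camera axes: x right, y down, z forward; pixel columns grow to the right and rows downward; lengths in mm; the calibration is good to about 2 mm. A picture is of the moment at which its call begins.
- manip.sign_off(): hands the job in; it is judged then, once.
The state is a dict: "clock": time; "joints": joint angles; "qd": joint speeds; "effort": joint torques, N m; "eef_pos": TCP position; "eef_rot": TCP orientation; "wrist_force": force on the tool from outside, world axes, zero at the start; "moment": the same for the moment, N m; "finger_gap": finger opening in mm; "finger_force": force on a finger pad.
Only numpy, scipy, OpenCV 4.12 (cv2) and the standard library are available. Lean on these libraries where they do the work, as an engineer would, in place of code of your own. Each camera call takes 0.05 s, during which the arm holds its last target. There are 200 camera calls.

## Working session

There is one attempt and no reset: what is moved stays moved. The work goes in short steps, Python scripts to look and compute and a tool call to move; the robot and the scene stay as the last step left them, time stands still between calls to the robot, and variables do not carry over. Pictures are saved under pics/ and viewed, at most 10 in all, crops included, and the job is handed in when it is done.

Besides the shell and the picture viewer there is one more tool, called after "Request:" by a JSON object that holds its "name" and its "arguments", one argument or row to a line. servo_tool: Moves the arm, as the interface text tells. Its arguments: {"type":"object","properties":{"motion":{"type":"array"},"newtons":{"type":"number"}},"required":["motion"]}

```bash
mkdir -p pics
cat > h.py <<'E'
import numpy as np, cv2
from cell import manip
def cam(n):
    c=manip.camera(n); c['f']=192/np.tan(np.radians(c['vfov'])/2); c['T']=np.array(c['cam_to_world']); return c
def save(img,name): cv2.imwrite('pics/'+name,cv2.cvtColor(img,cv2.COLOR_RGB2BGR))
def ray(c,u,v,z):
    d=c['T'][:3,:3]@np.array([(u-c['cx'])/c['f'],(v-c['cy'])/c['f'],1]); o=c['T'][:3,3]
    return o+d*(z-o[2])/d[2]
def pts(c):
    v,u=np.mgrid[:384,:512]; z=c['range_z']
    p=np.stack([(u-c['cx'])/c['f']*z,(v-c['cy'])/c['f']*z,z],-1)
    return p@c['T'][:3,:3].T+c['T'][:3,3]
def proj(c,p):
    q=c['T'][:3,:3].T@(np.array(p)-c['T'][:3,3]); return c['cx']+c['f']*q[0]/q[2],c['cy']+c['f']*q[1]/q[2]
E
python3 - <<'E'
from h import *
for n in('top','side'):
    c=cam(n); save(cv2.resize(c['frame'],(800,600),interpolation=cv2.INTER_CUBIC),n+'0.png'); print(n,c['f'],c['cx'],c['cy'],c['T'].round(3).tolist())
print(manip.read_state())
E
```

```text
top 462.8125174296192 253.18459372923365 199.62095818809235 [[0.016, -0.995, 0.094, 304.281], [-1.0, -0.015, 0.007, 3.797], [-0.006, -0.094, -0.996, 1454.005], [0.0, 0.0, 0.0, 1.0]]
side 390.0619368972892 255.1340951726631 187.54083704595806 [[-0.908, -0.255, 0.333, 89.285], [-0.419, 0.503, -0.756, 841.888], [0.025, -0.826, -0.563, 684.135], [0.0, 0.0, 0.0, 1.0]]
{'clock': 0.1, 'joints': array([-1.21660448e+00,  3.00410537e-01,  1.52150198e+00,  6.09787873e-06,
        1.32067908e+00, -6.65756432e-02]), 'qd': array([ 0.0004757 , -0.00198018, -0.00244009,  0.00111809, -0.00131322,
       -0.00095395]), 'effort': array([ 7.48861180e-05, -5.32646370e+01, -3.53283048e+01,  7.09125493e-02,
        2.34738673e-02, -6.74918101e-05]), 'eef_pos': array([ 224.57853301, -501.78846458,  179.95302042]), 'eef_rot': array([-3.14059632e+00, -7.23492591e-05,  4.20765943e-01]), 'wrist_force': array([-0.2548262 ,  0.70219083,  0.04825499]), 'moment': array([-0.00262588,  0.02203922, -0.01194977]), 'finger_force': 0.0, 'finger_gap': 93.80735447170382}
```

View pics/top0.png

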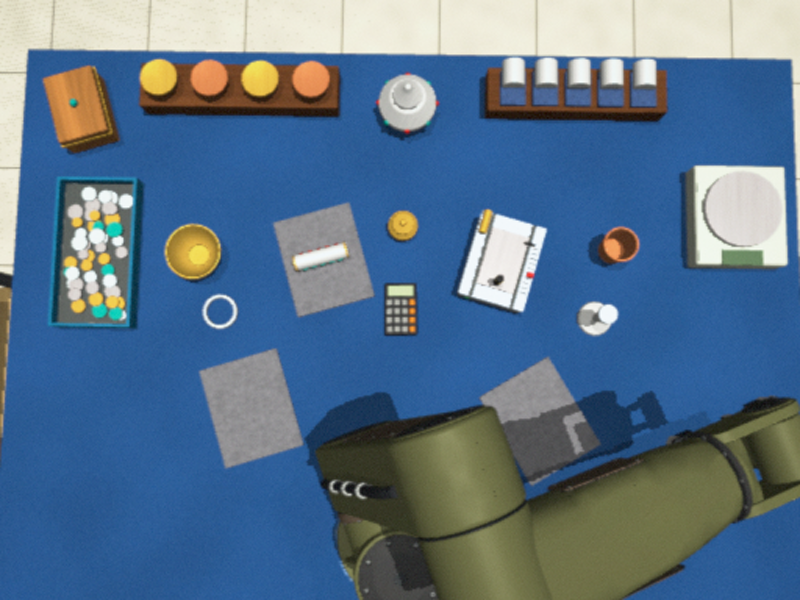

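View pics/side0.png

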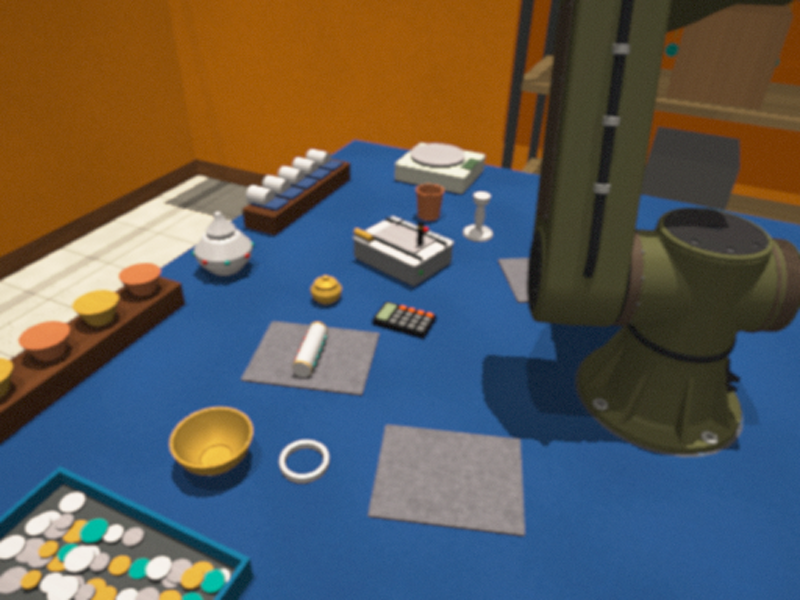

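Run:
```python
from h import *
t=cam('top');s=cam('side')
a=cv2.resize(t['frame'][125:205,170:245],(400,300),interpolation=cv2.INTER_CUBIC) if 0 else cv2.resize(t['frame'][145:185,180:233],(400,300),interpolation=cv2.INTER_CUBIC)
b=cv2.resize(s['frame'][200:245,175:235],(400,300),interpolation=cv2.INTER_CUBIC)
d=cv2.resize(t['frame'][130:205,285:385],(400,300),interpolation=cv2.INTER_CUBIC)
e=cv2.resize(s['frame'][130:190,220:300],(400,300),interpolation=cv2.INTER_CUBIC)
save(np.vstack([np.hstack([a,b]),np.hstack([d,e])]),'crop.png')
# pad / case geometry from depth
P=pts(t); f=t['frame'].astype(int)
# pad corners from colour: grey
hsv=cv2.cvtColor(t['frame'],cv2.COLOR_RGB2HSV)
m=((hsv[...,1]<60)|((P[...,2]>10)&(P[...,2]<45))); m[:,:172]=0;m[:,242:]=0;m[:125]=0;m[206:]=0
n,l,st,_=cv2.connectedComponentsWithStats(m.astype(np.uint8)); k=1+st[1:,4].argmax()
r=cv2.minAreaRect(np.argwhere(l==k)[:,::-1].astype(np.float32)); print('pad px',r)
c4=np.array([ray(t,u,v,4) for u,v in cv2.boxPoints(r)]); print('corners',c4.round(0).tolist(),'ctr',ray(t,*r[0],4))
zc=(P[...,2]>14)&(P[...,2]<45)&(l==k); q=P[zc][:,:2]; print('case n',len(q),P[zc][:,2].max(),'ctr',q.mean(0)); w,V=np.linalg.eigh(np.cov(q.T)); print('axis',V[:,1],np.degrees(np.arctan2(V[1,1],V[0,1])),'len',np.ptp(q@V[:,1]),np.ptp(q@V[:,0]))
# lamp
u0=slice(285,360);R=P[125:205,u0]
mt=(R[...,2]>46)&(R[...,2]<75);r=cv2.minAreaRect(R[mt][:,:2].astype(np.float32));print('lamp',r,cv2.boxPoints(r).round(0).tolist())
kn=R[R[...,2]>90];print('knob',len(kn),kn.mean(0) if len(kn) else 0)
hh=hsv[125:205,u0];red=((hh[...,0]<6)|(hh[...,0]>174))&(hh[...,1]>150)&(hh[...,2]>80)
v,u=np.nonzero(red);print('clip px',u.mean()+285,v.mean()+125,len(u),ray(t,u.mean()+285,v.mean()+125,63))
# side depth knob
Q=pts(s);k2=Q[130:190,220:300];mm=(k2[...,2]>85)&(k2[...,2]<115);print('side knob',mm.sum(),k2[mm].mean(0));np.save('/tmp/x.npy',k2[mm])
hs=cv2.cvtColor(s['frame'],cv2.COLOR_RGB2HSV)[130:190,220:300];red=((hs[...,0]<6)|(hs[...,0]>174))&(hs[...,1]>150)&(hs[...,2]>80);v,u=np.nonzero(red);print('side red',np.c_[u+220,v+130].tolist())
```

```text
pad px ((206.9499969482422, 165.64999389648438), (62.2711181640625, 51.307891845703125), 74.74488067626953)
corners [[620.0, 270.0, 4.0], [666.0, 113.0, 4.0], [474.0, 57.0, 4.0], [429.0, 212.0, 4.0]] ctr [546.40681774 162.63643669   4.        ]
case n 379 44.20682771268116 ctr [547.62811755 165.85019632]
axis [-0.24797442  0.96876658] 104.35768108307944 len 133.1625575708944 136.41945244565812
lamp ((541.4332275390625, -193.17794799804688), (130.528564453125, 171.5984649658203), 74.1022720336914) [[441.0, -232.0], [606.0, -279.0], [642.0, -154.0], [477.0, -107.0]]
knob 51 [ 413.64507222 -100.46549193  688.57457543]
clip px 339.0 175.5 6 [ 512.42865862 -244.96292407   63.        ]
side knob 43 [ 493.32767373 -174.43506136   99.45358907]
side red [[271, 145], [271, 146], [272, 146], [271, 147], [272, 147], [271, 148]]
```

View pics/crop.png

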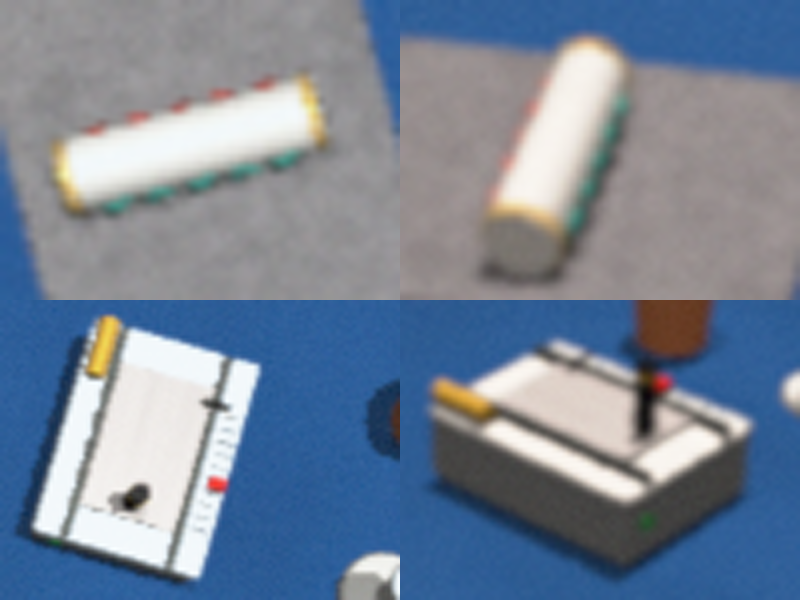

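Request:
{"name": "servo_tool", "arguments": {
  "motion": [
    [[0.324,0.668,0,0,0,0.227,0.2],[0.324,0.668,0,0,0,0.227,0.3],[0.324,0.668,0,0,0,0.227,0.4],[0.324,0.668,0,0,0,0.227,0.4],[0.324,0.668,0,0,0,0.227,0.4],[0.324,0.668,0,0,0,0.227,0.4],[0.324,0.668,0,0,0,0.227,0.4],[0.324,0.668,0,0,0,0.227,0.4],[0.324,0.668,0,0,0,0.227,0.4],[0.324,0.668,0,0,0,0.227,0.4]]
  ]
}}

```text
clock: 1.2
eef_pos: [386.6, -168.0, 180.4]
eef_rot: [-3.141, 0.0, 1.135]
wrist_force: [-0.3, -0.3, 0.3]
finger_gap: 56.6
finger_force: 0.0
```

Request:
{"name": "servo_tool", "arguments": {
  "motion": [
    [[0.324,0.668,0,0,0,0.227,0.4],[0.324,0.668,0,0,0,0.227,0.4],[0.324,0.668,0,0,0,0.227,0.4],[0.324,0.668,0,0,0,0.227,0.4],[0.324,0.668,0,0,0,0.227,0.4],[0.324,0.668,0,0,0,0.227,0.4],[0.324,0.668,0,0,0,0.227,0.4],[0.324,0.668,0,0,0,0.227,0.4],[0.324,0.668,0,0,0,0.227,0.4],[0.324,0.668,0,0,0,0.227,0.4]]
  ]
}}

```text
clock: 2.2
eef_pos: [548.8, 164.7, 179.9]
eef_rot: [-3.141, 0.0, 1.846]
wrist_force: [0.1, 0.2, 0.4]
finger_gap: 56.3
finger_force: 0.0
```

```bash
cat > case.py <<'E'
from h import *
def case():
    s=cam('side');P=pts(s);x,y=P[...,0],P[...,1]
    d=P[...,:2]-[560,166];m=(np.hypot(d[...,0],d[...,1])<95)&(P[...,2]>24)&(P[...,2]<42)&(s['range_z']>0)
    q=P[m][:,:2].astype(np.float32);r=cv2.minAreaRect(q);print('case',len(q),r,np.median(P[m][:,2]),q.mean(0));return s
if __name__=='__main__':
    s=case(); save(cv2.resize(s['frame'][180:255,160:260],(800,600),interpolation=cv2.INTER_CUBIC),'c1.png')
E
python3 case.py
```

```text
case 340 ((546.4000244140625, 168.970458984375), (31.318830490112305, 113.42115783691406), 16.39055061340332) 33.03456075680333 [542.9378  173.46208]
```

View pics/c1.png

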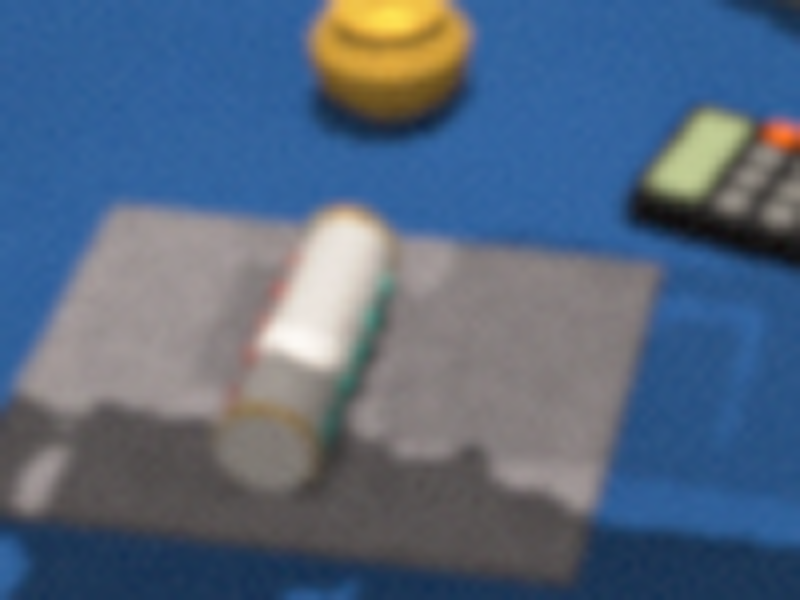

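Request:
{"name": "servo_tool", "arguments": {
  "motion": [
    [[-0.005,0.009,-0.1,0,0,0,0.4],[-0.005,0.009,-0.18,0,0,0,0.4],[-0.005,0.009,-0.24,0,0,0,0.4],[-0.005,0.009,-0.28,0,0,0,0.4],[-0.005,0.009,-0.31,0,0,0,0.4],[-0.005,0.009,-0.33,0,0,0,0.4],[-0.005,0.009,-0.344,0,0,0,0.4],[-0.005,0.009,-0.344,0,0,0,0.45],[-0.005,0.009,-0.344,0,0,0,0.5],[-0.005,0.009,-0.344,0,0,0,0.5]]
  ],
  "newtons": 3
}}

```text
clock: 3.25
eef_pos: [546.6, 170.6, 9.3]
eef_rot: [3.14, 0.0, 1.847]
wrist_force: [-0.2, 0.4, 0.4]
finger_gap: 47.0
finger_force: 0.0
```

Request:
{"name": "servo_tool", "arguments": {
  "motion": [
    [[0,0,0,0,0,0,0.54],[0,0,0,0,0,0,0.57],[0,0,0,0,0,0,0.6],[0,0,0,0,0,0,0.62],[0,0,0,0,0,0,0.62]]
  ],
  "newtons": 3
}}

```text
clock: 3.75
eef_pos: [546.2, 170.5, 8.5]
eef_rot: [3.142, -0.0, 1.847]
wrist_force: [0.3, 0.6, 0.0]
finger_gap: 35.7
finger_force: 0.0
```

```bash
python3 -c "
from case import *
case()"
```

```text
case 317 ((547.3184814453125, 171.13189697265625), (49.031150817871094, 110.22173309326172), 31.232149124145508) 33.48259073922759 [542.78156 179.63937]
```

Request:
{"name": "servo_tool", "arguments": {
  "motion": [
    [[0.003,0.0009,0,0,0,0,0.62],[0.006,0.0018,0,0,0,0,0.62],[0.01,0.0029,0,0,0,0,0.62],[0.014,0.0041,0,0,0,0,0.62],[0.018,0.0053,0,0,0,0,0.62],[0.022,0.0065,0,0,0,0,0.62],[0.026,0.0076,0,0,0,0,0.62],[0.03,0.0088,0,0,0,0,0.62],[0.034,0.01,0,0,0,0,0.62],[0.037,0.0109,0,0,0,0,0.62]]
  ]
}}

```text
clock: 4.8
eef_pos: [565.5, 176.2, 9.8]
eef_rot: [3.14, 0.0, 1.847]
wrist_force: [-3.2, -0.7, 14.8]
finger_gap: 35.6
finger_force: 7.4
```

Request:
{"name": "servo_tool", "arguments": {
  "motion": [
    [[0.004,0.0012,0,0,0,0,0.62],[0.008,0.0024,0,0,0,0,0.62],[0.011,0.0032,0,0,0,0,0.62],[0.014,0.0041,0,0,0,0,0.62],[0.016,0.0047,0,0,0,0,0.62],[0.016,0.0047,0,0,0,0,0.62],[0.016,0.0047,0,0,0,0,0.62],[0.016,0.0047,0,0,0,0,0.62]]
  ]
}}

```text
clock: 5.6
eef_pos: [574.5, 178.8, 11.0]
eef_rot: [3.137, 0.0, 1.847]
wrist_force: [-0.1, -0.5, 18.1]
finger_gap: 35.7
finger_force: 9.0
```

```bash
python3 -c "
from case import *
s=case(); save(cv2.resize(s['frame'][180:255,160:260],(800,600),interpolation=cv2.INTER_CUBIC),'c2.png')"
```

```text
case 281 ((567.3226318359375, 176.48468017578125), (59.648193359375, 112.16364288330078), 17.69594955444336) 32.32662107999943 [548.82874 183.45435]
```

View pics/c2.png

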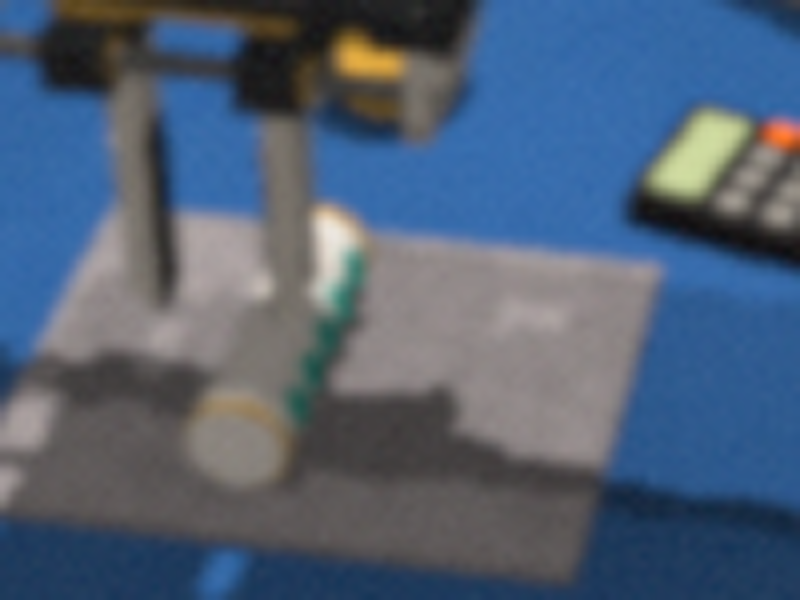

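```bash
python3 -c "
from h import *
s=cam('side');st=manip.read_state();p=st['eef_pos'];print(st['eef_pos'],st['eef_rot'],st['wrist_force'],st['moment'])
a=np.array([.962,.273,0]);b=np.array([-.273,.962,0])
for d in(-18,0,18):print(d,[(np.array(proj(s,p+a*d+[0,0,h]))-[160,180])*8 for h in (0,25)])
P=pts(s)
for u,v in((290,150),(290,270),(150,270),(290,320),(245,440),(330,230)):
  x,y=160+u//8,180+v//8;print(u,v,P[y,x].round(0))
"
```

```text
[574.49422903 178.79236862  10.93727027] [3.13689040e+00 1.23430314e-04 1.84712134e+00] [-0.74875167 -0.03716945 19.01062153] [-0.07080651  0.36012683 -0.05294904]
-18 [array([275.46236727, 362.84593676]), array([270.68937464, 304.20520789])]
0 [array([223.19492324, 356.45157462]), array([217.71563253, 297.84045138])]
18 [array([171.13314134, 350.08237304]), array([164.95318073, 291.50108123])]
290 150 [543. 178. 109.]
290 270 [545. 180.  61.]
150 270 [591. 194.  55.]
290 320 [548. 178.  35.]
245 440 [539. 223.  23.]
330 230 [566. 124.  32.]
```

Request:
{"name": "servo_tool", "arguments": {
  "motion": [
    [[0,0,0.01,0,0,0,0.6],[0,0,0.03,0,0,0,0.5],[0,0,0.07,0,0,0,0.4],[0,0,0.12,0,0,0,0.4],[0,0,0.16,0,0,0,0.4],[0,0,0.16,0,0,0,0.4]]
  ]
}}

```text
clock: 6.3
eef_pos: [574.0, 178.6, 91.5]
eef_rot: [3.137, 0.0, 1.847]
wrist_force: [0.4, -0.6, 0.3]
finger_gap: 56.3
finger_force: 0.0
```

```bash
python3 -c "
from case import *
s=case();P=pts(s);p=manip.read_state()['eef_pos'];print(p)
save(cv2.resize(s['frame'][150:246,150:278],(800,600),interpolation=cv2.INTER_CUBIC),'c3.png')
d=np.hypot(P[...,0]-p[0],P[...,1]-p[1])
m=(d<60)&(P[...,2]>48)&(P[...,2]<190);q=P[m]
for lo in range(48,190,8):
  k=(q[:,2]>=lo)&(q[:,2]<lo+8);print(lo,k.sum(),end=' | ')
"
```

```text
case 343 ((552.916748046875, 171.31253051757812), (32.48039627075195, 111.78148651123047), 15.041862487792969) 32.89599461680746 [549.92194 176.90617]
[573.1770203  178.40848606  89.49663382]
48 0 | 56 0 | 64 0 | 72 0 | 80 0 | 88 0 | 96 0 | 104 0 | 112 7 | 120 31 | 128 34 | 136 41 | 144 39 | 152 37 | 160 35 | 168 42 | 176 46 | 184 30 |
```

View pics/c3.png

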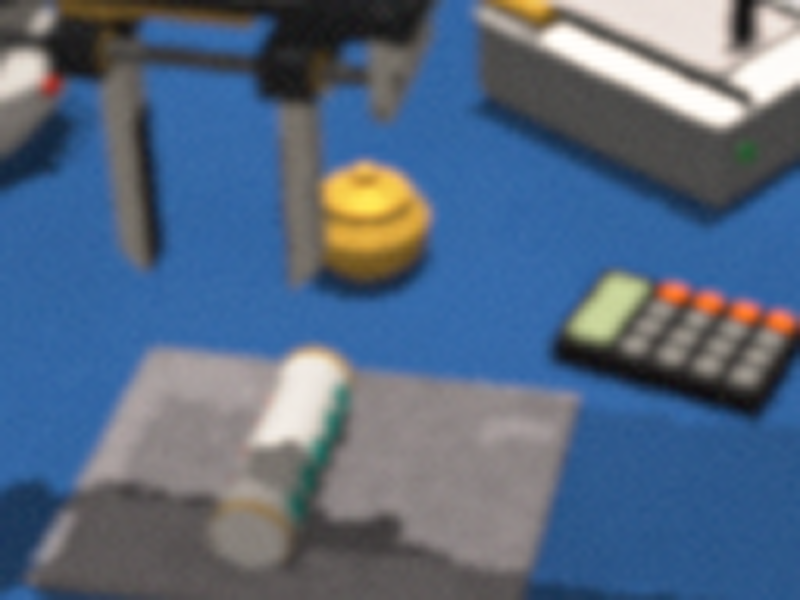

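Request:
{"name": "servo_tool", "arguments": {
  "motion": [
    [[-0.041,-0.0145,0,0,0,0,0.4],[-0.041,-0.0145,0,0,0,0,0.4],[-0.041,-0.0145,-0.06,0,0,0,0.4],[-0.041,-0.0145,-0.11,0,0,0,0.4],[-0.041,-0.0145,-0.15,0,0,0,0.4],[-0.041,-0.0145,-0.18,0,0,0,0.4],[-0.041,-0.0145,-0.2,0,0,0,0.4],[-0.041,-0.0145,-0.206,0,0,0,0.4],[-0.041,-0.0145,-0.206,0,0,0,0.4]]
  ]
}}

```text
clock: 7.25
eef_pos: [552.3, 171.1, -14.5]
eef_rot: [3.142, 0.0, 1.847]
wrist_force: [-0.0, -0.2, -0.2]
finger_gap: 56.4
finger_force: 0.0
```

Request:
{"name": "servo_tool", "arguments": {
  "motion": [
    [[0,0,0,0,0,0,0.46],[0,0,0,0,0,0,0.52],[0,0,0,0,0,0,0.56],[0,0,0,0,0,0,0.59],[0,0,0,0,0,0,0.62],[0,0,0,0,0,0,0.62]]
  ]
}}

```text
clock: 7.85
eef_pos: [552.2, 171.0, -14.5]
eef_rot: [3.142, 0.0, 1.847]
wrist_force: [0.1, -0.3, 1.5]
finger_gap: 35.9
finger_force: 0.0
```

Request:
{"name": "servo_tool", "arguments": {
  "motion": [
    [[0.003,0.0009,0,0,0,0,0.62],[0.007,0.0021,0,0,0,0,0.62],[0.011,0.0032,0,0,0,0,0.62],[0.015,0.0044,0,0,0,0,0.62],[0.019,0.0056,0,0,0,0,0.62],[0.023,0.0068,0,0,0,0,0.62],[0.027,0.0079,0,0,0,0,0.62],[0.03,0.0088,0,0,0,0,0.62],[0.033,0.0097,0,0,0,0,0.62],[0.033,0.0097,0,0,0,0,0.62]]
  ]
}}

```text
clock: 8.85
eef_pos: [568.8, 176.0, -14.5]
eef_rot: [3.141, -0.0, 1.847]
wrist_force: [0.6, 0.0, 0.6]
finger_gap: 35.8
finger_force: 0.0
```

```bash
cat > ang.py <<'E'
from h import *
def ang(cx,cy,n,c,phi=np.radians(15.9),R=16,zc=20):
    # angle of turquoise off vertical (+ = toward robot, -roll dir)
    hsv=cv2.cvtColor(c['frame'],cv2.COLOR_RGB2HSV).astype(int)
    m=(hsv[...,0]>72)&(hsv[...,0]<98)&(hsv[...,1]>70)
    a=np.array([np.cos(phi),np.sin(phi),0]);ax=np.array([-a[1],a[0],0]);C=np.array([cx,cy,zc]);out=[]
    u0,v0=proj(c,C)
    for v,u in np.argwhere(m):
        if np.hypot(u-u0,v-v0)>32: continue
        d=c['T'][:3,:3]@np.array([(u-c['cx'])/c['f'],(v-c['cy'])/c['f'],1]);o=c['T'][:3,3]-C
        D=np.array([d@a,d[2]]);O=np.array([o@a,o[2]])
        A,B,K=D@D,O@D,O@O-R*R;disc=max(B*B-A*K,0);t=(-B-np.sqrt(disc))/A;X=O+t*D
        out.append((np.degrees(np.arctan2(-X[0],X[1])),(o+t*d)@ax))
    out=np.array(out)
    if len(out):print(n,len(out),'ang',out[:,0].mean().round(1),np.percentile(out[:,0],[10,50,90]).round(0),'axial',np.ptp(out[:,1]).round(0))
E
python3 -c "
from case import *
from ang import ang
s=case();p=manip.read_state()['eef_pos'];print(p)
for k in(0,2,4):
  ang(p[0]+.96*k,p[1]+.28*k,'side%d'%k,s)
save(cv2.resize(s['frame'][180:255,160:260],(800,600),interpolation=cv2.INTER_CUBIC),'c4.png')"
```

```text
case 338 ((563.9421997070312, 177.24827575683594), (108.96208190917969, 57.66025924682617), 89.58319854736328) 33.26027520309174 [560.62823 188.14917]
[568.69288635 175.90004711 -14.59002026]
side0 31 ang 45.6 [33. 46. 58.] axial 46.0
side2 31 ang 53.2 [40. 53. 67.] axial 46.0
side4 31 ang 61.7 [47. 61. 77.] axial 46.0
```

View pics/c4.png

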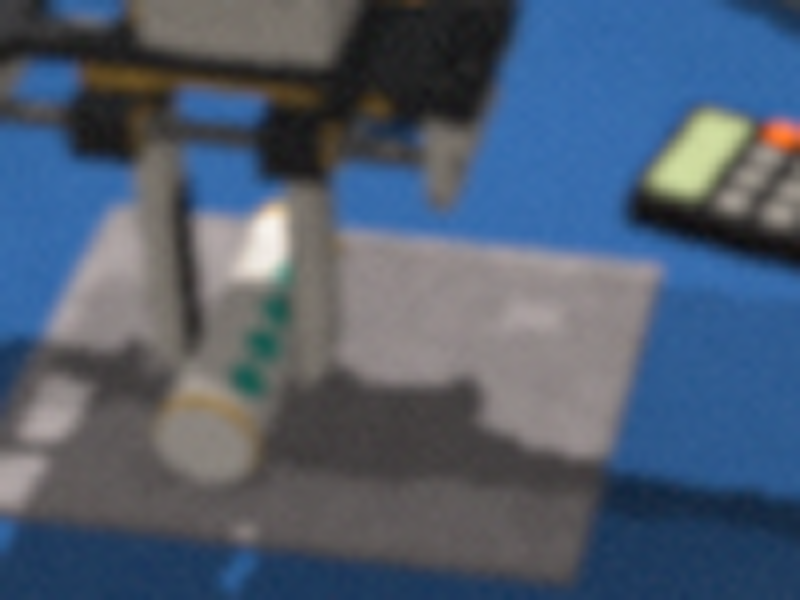

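Request:
{"name": "servo_tool", "arguments": {
  "motion": [
    [[0.003,0.0009,0,0,0,0,0.62],[0.007,0.0021,0,0,0,0,0.62],[0.011,0.0032,0,0,0,0,0.62],[0.014,0.0041,0,0,0,0,0.62],[0.016,0.0047,0,0,0,0,0.62],[0.016,0.0047,0,0,0,0,0.62],[0.016,0.0047,0,0,0,0,0.58],[0.016,0.0047,0,0,0,0,0.5],[0.016,0.0047,0,0,0,0,0.4],[0.016,0.0047,0,0,0,0,0.4]]
  ]
}}

```text
clock: 9.9
eef_pos: [576.7, 178.2, -14.5]
eef_rot: [3.142, -0.0, 1.847]
wrist_force: [0.7, 0.0, 0.8]
finger_gap: 55.9
finger_force: 0.0
```

Request:
{"name": "servo_tool", "arguments": {
  "motion": [
    [[0,0,0.05,0,0,0,0.4],[0,0,0.12,0,0,0,0.4],[0,0,0.2,0,0,0,0.4],[0,0,0.2,0,0,0,0.4]]
  ]
}}

```text
clock: 10.3
eef_pos: [579.1, 178.9, 91.1]
eef_rot: [3.133, 0.0, 1.847]
wrist_force: [0.1, 0.3, -0.3]
finger_gap: 56.6
finger_force: 0.0
```

```bash
python3 -c "
from case import *
from ang import ang
s=case();p=manip.read_state()['eef_pos'];print(p)
for k in(-4,-2,0,2,4):
  ang(p[0]+.96*k,p[1]+.28*k,'side%d'%k,s)
save(cv2.resize(s['frame'][180:255,160:260],(800,600),interpolation=cv2.INTER_CUBIC),'c5.png')"
```

```text
case 330 ((572.2205810546875, 176.1650390625), (31.373559951782227, 113.26145935058594), 17.174205780029297) 33.21907898318631 [568.2571 181.7048]
[577.91699093 178.55818958  88.08292449]
side-4 46 ang 9.2 [-5.  9. 22.] axial 78.0
side-2 46 ang 16.0 [ 2. 15. 29.] axial 79.0
side0 46 ang 22.7 [ 9. 22. 36.] axial 79.0
side2 46 ang 29.3 [16. 29. 42.] axial 80.0
side4 46 ang 36.1 [23. 35. 50.] axial 80.0
```

View pics/c5.png

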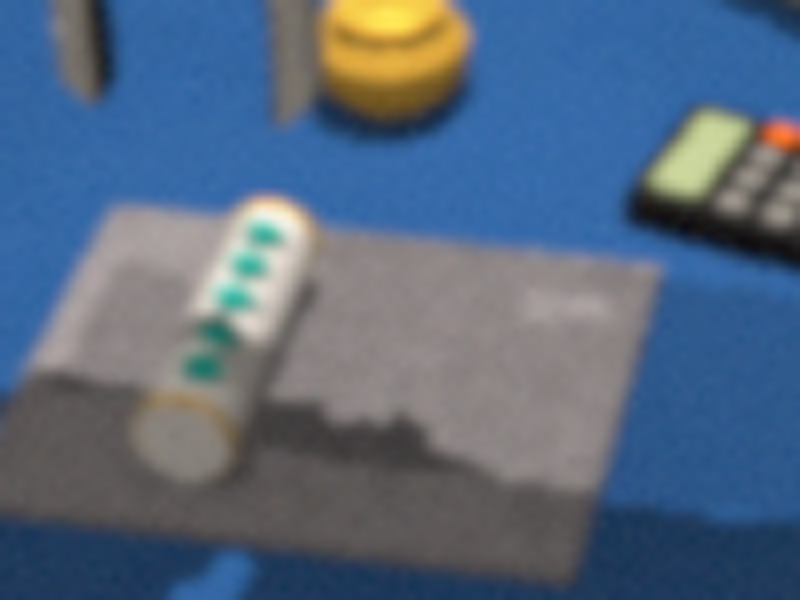

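Request:
{"name": "servo_tool", "arguments": {
  "motion": [
    [[0,0,0.1,0,0,0,0.4],[-0.1,-0.08,0.2,0,0,0,0.4],[-0.458,-0.358,0.232,0,0,0,0.4],[-0.458,-0.358,0.232,0,0,0,0.4],[-0.458,-0.358,0.232,0,0,0,0.4],[-0.458,-0.358,0.232,0,0,0,0.4],[-0.458,-0.358,0.232,0,0,0,0.4],[-0.458,-0.358,0.232,0,0,0,0.4],[-0.458,-0.358,0.232,0,0,0,0.4]]
  ]
}}

```text
clock: 11.25
eef_pos: [347.5, -1.2, 201.3]
eef_rot: [3.141, 0.0, 1.845]
wrist_force: [-0.1, 0.2, -0.3]
finger_gap: 56.7
finger_force: 0.0
```

```bash
cat > look.py <<'E'
from case import *
from ang import ang
from scipy.optimize import least_squares
phi=np.radians(15.9);a=np.array([np.cos(phi),np.sin(phi)]);b=np.array([-a[1],a[0]])
def fit(c,n):
    P=pts(c);d=P[...,:2]-[572,176];U=d@a;W=d@b
    m=(abs(W)<42)&(abs(U)<22)&(P[...,2]>14)&(P[...,2]<44);U=U[m];Z=P[m][:,2];W=W[m]
    r=least_squares(lambda p:np.hypot(U-p[0]-p[2]*W,Z-p[1])-16,[0,20,0],loss='soft_l1');u=r.x[0]
    r2=least_squares(lambda p:np.hypot(U-p[0]-p[1]*W,Z-20)-16,[0,0],loss='soft_l1')
    print(n,'fit u,z,slope',r.x.round(2),'fixed z',r2.x.round(2),m.sum())
    return r.x
for n in('top','side'):
    c=cam(n);x=fit(c,n)
    q=np.array([572,176])+a*x[0];ang(q[0],q[1],n,c,zc=x[1])
    # image relative: bright case band edges vs turquoise in a top view
    np.savez('/tmp/'+n,frame=c['frame'])
E
python3 look.py
python3 - <<'E'
from h import *
t=cam('top');s=cam('side')
i=cv2.resize(t['frame'][145:185,180:233],(400,300),interpolation=cv2.INTER_CUBIC)
b=cv2.resize(s['frame'][200:245,175:235],(400,300),interpolation=cv2.INTER_CUBIC)
d=cv2.resize(t['frame'][130:205,285:385],(400,300),interpolation=cv2.INTER_CUBIC)
e=cv2.resize(s['frame'][130:190,220:300],(400,300),interpolation=cv2.INTER_CUBIC)
save(np.vstack([np.hstack([i,b]),np.hstack([d,e])]),'crop2.png')
E
```

```text
top fit u,z,slope [ 3.450e+00  2.119e+01 -1.000e-02] fixed z [ 3.37 -0.01] 268
top 62 ang 9.6 [-7. 10. 26.] axial 81.0
side fit u,z,slope [ 1.390e+00  2.043e+01 -1.000e-02] fixed z [ 1.3  -0.01] 260
side 41 ang 7.0 [-4.  7. 18.] axial 78.0
```

View pics/crop2.png

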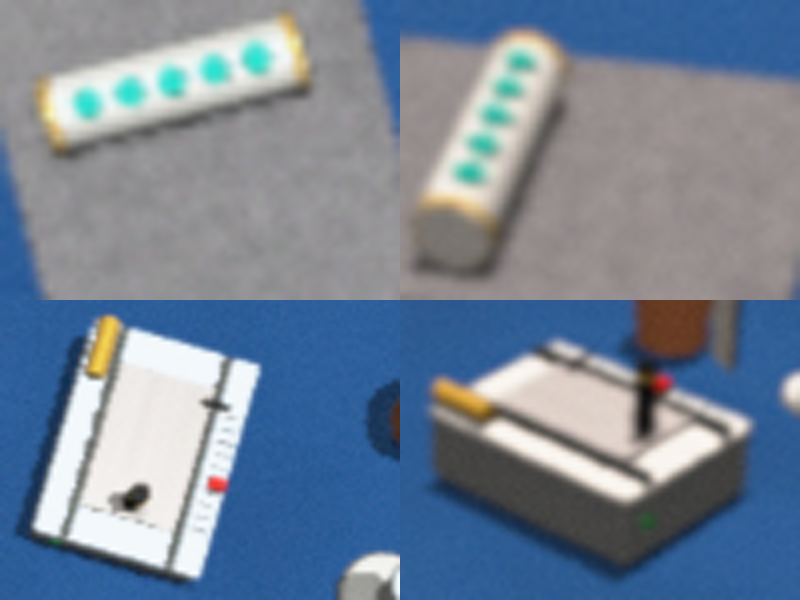

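Request:
{"name": "servo_tool", "arguments": {
  "motion": [
    [[0.46,0.357,-0.1,0,0,0,0.4],[0.46,0.357,-0.15,0,0,0,0.4],[0.46,0.357,-0.2,0,0,0,0.4],[0.46,0.357,-0.22,0,0,0,0.4],[0.46,0.357,-0.22,0,0,0,0.4],[0.46,0.357,-0.22,0,0,0,0.4],[0.46,0.357,-0.24,0,0,0,0.4],[0.46,0.357,-0.3,0,0,0,0.4],[0.46,0.357,-0.36,0,0,0,0.4],[0.46,0.357,-0.41,0,0,0,0.4]]
  ]
}}

```text
clock: 12.45
eef_pos: [576.8, 178.7, -6.9]
eef_rot: [-3.139, -0.0, 1.848]
wrist_force: [0.7, -0.2, 1.4]
finger_gap: 56.2
finger_force: 0.0
```

Request:
{"name": "servo_tool", "arguments": {
  "motion": [
    [[0,0,-0.022,0,0,0,0.4],[0,0,-0.022,0,0,0,0.46],[0,0,-0.022,0,0,0,0.52],[0,0,-0.022,0,0,0,0.56],[0,0,-0.022,0,0,0,0.59],[0,0,-0.022,0,0,0,0.61],[0,0,-0.022,0,0,0,0.625],[0,0,-0.022,0,0,0,0.635],[0,0,-0.022,0,0,0,0.645],[0,0,-0.022,0,0,0,0.645]]
  ]
}}

```text
clock: 13.45
eef_pos: [577.7, 177.7, -14.6]
eef_rot: [3.142, -0.0, 1.847]
wrist_force: [0.7, -0.5, 0.2]
finger_gap: 32.9
finger_force: 0.0
```

Request:
{"name": "servo_tool", "arguments": {
  "motion": [
    [[0,0,0,0,0,0,0.645],[0,0,0,0,0,0,0.64],[0,0,0,0,0,0,0.62],[0,0,0,0,0,0,0.58],[0,0,0,0,0,0,0.5],[0,0,0,0,0,0,0.4],[0,0,0.04,0,0,0,0.4],[0,0,0.12,0,0,0,0.4],[0,0,0.2,0,0,0,0.4],[0,0,0.3,0,0,0,0.4]]
  ]
}}

```text
clock: 14.45
eef_pos: [576.8, 177.5, 135.9]
eef_rot: [-3.139, -0.0, 1.847]
wrist_force: [-0.3, 0.1, -0.0]
finger_gap: 56.2
finger_force: 0.0
```

Request:
{"name": "servo_tool", "arguments": {
  "motion": [
    [[-0.46,-0.357,0.132,0,0,0,0.5],[-0.46,-0.357,0.132,0,0,0,0.5],[-0.46,-0.357,0.132,0,0,0,0.5],[-0.46,-0.357,0.132,0,0,0,0.5],[-0.46,-0.357,0.132,0,0,0,0.5],[-0.46,-0.357,0.132,0,0,0,0.5],[-0.46,-0.357,0.132,0,0,0,0.5]]
  ]
}}

```text
clock: 15.15
eef_pos: [345.7, -2.6, 203.2]
eef_rot: [3.138, 0.002, 1.844]
wrist_force: [0.2, -0.2, 0.4]
finger_gap: 46.8
finger_force: 0.0
```

```bash
python3 look.py; python3 look.py
cat > lamp.py <<'E'
from h import *
t=cam('top');s=cam('side')
ex=np.array([.962,-.274]);ey=np.array([.274,.962]);o=np.array([541.4,-193.2])
L=lambda p:((p[:2]-o)@ex,(p[:2]-o)@ey)
def blob(c,lo,hi,box,z,n,dark=False):
    h=cv2.cvtColor(c['frame'],cv2.COLOR_RGB2HSV).astype(int);H,S,V=h[...,0],h[...,1],h[...,2]
    m=(V<75) if dark else (((H<7)|(H>173))&(S>120)&(V>80))
    x0,y0,x1,y1=box;v,u=np.nonzero(m[y0:y1,x0:x1]);w=(255-V[y0:y1,x0:x1])[v,u] if dark else S[y0:y1,x0:x1][v,u]
    if not len(u):print(n,'none');return
    U,W=np.average(u,weights=w)+x0,np.average(v,weights=w)+y0;p=ray(c,U,W,z);print(n,len(u),round(U,1),round(W,1),p.round(1),'lamp',np.round(L(p),1),'v range',v.min()+y0,v.max()+y0,u.min()+x0,u.max()+x0)
blob(t,0,0,(334,165,345,183),62,'top clip')
blob(t,0,0,(333,152,344,160),65,'top pointer',True)
P=pts(t)
R=P[125:205,285:360].reshape(-1,3);k=R[(R[:,2]>92)&(R[:,2]<125)];print('top knob',len(k),k.mean(0) if len(k) else 0)
Q=pts(s)[130:190,220:300].reshape(-1,3);k=Q[(Q[:,2]>104)&(Q[:,2]<116)];k=k[np.hypot(k[:,0]-490,k[:,1]+180)<40];print('side knob top',len(k),k.mean(0).round(1),'lamp',np.round(L(k.mean(0)),1))
k=Q[(Q[:,2]>72)&(Q[:,2]<116)&(np.hypot(Q[:,0]-490,Q[:,1]+180)<40)]
from scipy.optimize import least_squares
r=least_squares(lambda p:np.hypot(k[:,0]-p[0],k[:,1]-p[1])-8,[490,-182],loss='soft_l1').x;print('side knob cyl',len(k),r,np.round(L(r),1))
E
python3 lamp.py
```

```text
top fit u,z,slope [ 5.330e+00  2.092e+01 -1.000e-02] fixed z [ 5.41 -0.01] 276
top 60 ang 2.6 [-13.   2.  17.] axial 81.0
side fit u,z,slope [ 3.42e+00  2.02e+01 -1.00e-02] fixed z [ 3.38 -0.01] 261
side 46 ang 0.0 [-12.   1.  13.] axial 79.0
top fit u,z,slope [ 5.310e+00  2.126e+01 -1.000e-02] fixed z [ 5.34 -0.01] 275
top 60 ang 2.8 [-12.   3.  17.] axial 81.0
side fit u,z,slope [ 3.3  20.22  0.  ] fixed z [3.26 0.  ] 261
side 46 ang -0.3 [-13.   0.  13.] axial 79.0
top clip 11 338.9 175.7 [ 511.9 -244.7   62. ] lamp [-14.3 -57.7] v range 175 177 337 341
top pointer 2 338.5 156.0 [ 571.9 -243.1   65. ] lamp [ 43.  -39.7] v range 156 156 338 339
top knob 28 [ 496.79144393 -179.80632083  107.97591886]
side knob top 17 [ 493.8 -174.7  108.4] lamp [-50.9   4.7]
side knob cyl 59 [ 494.83132411 -179.49261912] [-48.6   0.4]
```

Request:
{"name": "servo_tool", "arguments": {
  "motion": [
    [[0.296,-0.358,0,0,0,-0.176,0.4],[0.296,-0.358,0,0,0,-0.176,0.4],[0.296,-0.358,0,0,0,-0.176,0.4],[0.296,-0.358,0,0,0,-0.176,0.4],[0.296,-0.358,0,0,0,-0.176,0.4],[0.296,-0.358,0,0,0,-0.176,0.4],[0.296,-0.358,0,0,0,-0.176,0.4],[0.296,-0.358,-0.08,0,0,-0.176,0.4],[0.296,-0.358,-0.14,0,0,-0.176,0.4],[0.296,-0.358,-0.14,0,0,-0.176,0.4]]
  ]
}}

```text
clock: 16.45
eef_pos: [493.7, -177.8, 128.2]
eef_rot: [-3.135, -0.001, 1.296]
wrist_force: [-0.4, -0.3, 0.6]
finger_gap: 56.4
finger_force: 0.0
```

Run:
```python
from h import *
s=cam('side');P=pts(s);st=manip.read_state();p=st['eef_pos'];print(p,st['eef_rot'])
m=(np.hypot(P[...,0]-p[0],P[...,1]-p[1])<60)&(P[...,2]>118)&(P[...,2]<200)
for lo in range(118,200,8):
  k=P[m&(P[...,2]>=lo)&(P[...,2]<lo+8)];
  print(lo,len(k),k.mean(0).round(0) if len(k) else '')
save(cv2.resize(s['frame'][110:185,220:320],(800,600),interpolation=cv2.INTER_CUBIC),'k1.png')
```

```text
[ 494.94142704 -178.4630674   130.81550473] [-3.13881571e+00 -4.77614348e-04  1.29546866e+00]
118 0 
126 0 
134 0 
142 0 
150 11 [ 499. -176.  156.]
158 26 [ 495. -175.  163.]
166 29 [ 486. -172.  171.]
174 30 [ 488. -173.  178.]
182 27 [ 485. -172.  186.]
190 30 [ 490. -172.  194.]
198 10 [ 502. -178.  199.]
```

View pics/k1.png

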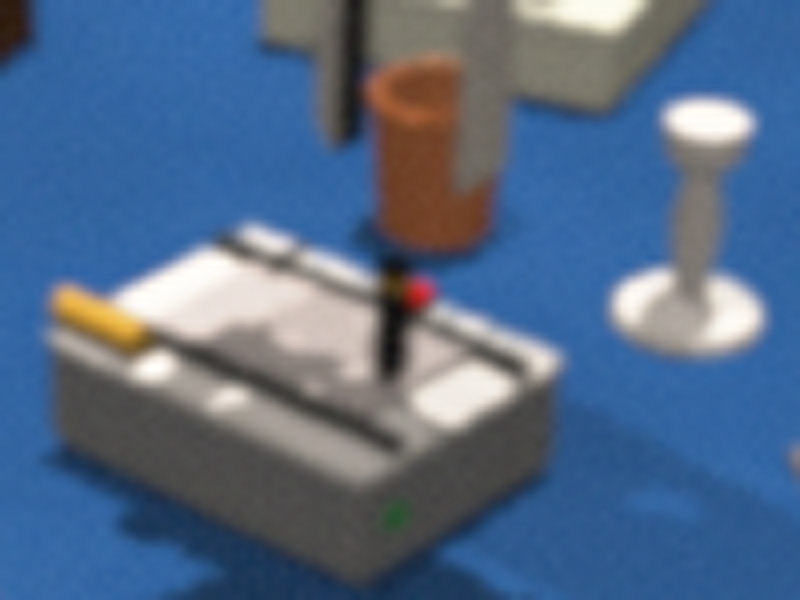

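Request:
{"name": "servo_tool", "arguments": {
  "motion": [
    [[0,0,-0.05,0,0,0,0.4],[0,0,-0.1,0,0,0,0.4],[0,0,-0.14,0,0,0,0.4],[0,0,-0.16,0,0,0,0.4],[0,0,-0.16,0,0,0,0.5],[0,0,-0.16,0,0,0,0.6],[0,0,-0.16,0,0,0,0.7],[0,0,-0.16,0,0,0,0.78],[0,0,-0.16,0,0,0,0.9],[0,0,-0.16,0,0,0,1]]
  ],
  "newtons": 25
}}

```text
clock: 17.5
eef_pos: [496.2, -180.0, 51.9]
eef_rot: [3.14, 0.0, 1.294]
wrist_force: [3.0, -0.4, 0.3]
finger_gap: 15.7
finger_force: 25.0
```

Request:
{"name": "servo_tool", "arguments": {
  "motion": [
    [[0,0,0,0,0,0,1],[0,0,0,0,0,0,1],[0,0,0,0,0,0,1]]
  ],
  "newtons": 25
}}

```text
clock: 17.8
eef_pos: [496.2, -179.9, 51.9]
eef_rot: [3.14, 0.0, 1.294]
wrist_force: [3.4, -1.1, 5.2]
finger_gap: 15.1
finger_force: 25.0
```

Request:
{"name": "servo_tool", "arguments": {
  "motion": [
    [[-0.01,0.0029,0,0,0,0,1],[-0.02,0.0057,0,0,0,0,1],[-0.03,0.0086,0,0,0,0,1],[-0.04,0.0114,0,0,0,0,1],[-0.05,0.0143,0,0,0,0,1],[-0.06,0.0171,0,0,0,0,1],[-0.07,0.02,0,0,0,0,1],[-0.08,0.0228,0,0,0,0,1],[-0.0866,0.0247,0,0,0,0,1],[-0.0866,0.0247,0,0,0,0,1]]
  ],
  "newtons": 35
}}

```text
clock: 18.8
eef_pos: [452.7, -167.6, 51.9]
eef_rot: [3.14, 0.0, 1.294]
wrist_force: [6.9, -2.6, 2.6]
finger_gap: 15.2
finger_force: 35.0
```

Run:
```python
from h import *
t=cam('top');st=manip.read_state();print(st['eef_pos'],st['wrist_force'])
P=pts(t);z=P[148:186,325:348,2].round(0).astype(int)
g=cv2.cvtColor(t['frame'],cv2.COLOR_RGB2GRAY)[150:186,326:350];print(g);
h=cv2.cvtColor(t['frame'],cv2.COLOR_RGB2HSV)[150:186,326:350];print(np.argwhere(((h[...,0]<8)|(h[...,0]>172))&(h[...,1]>110))+[150,326])
```

```text
[ 452.82279568 -167.69041934   51.87952358] [ 7.69241329 -2.25013872  3.11920111]
[[247 247 246 246 247 247 247 247 247 247 247 245 231 164 122 171 234 246
  247 247 247 246 225 122]
 [246 246 244 241 247 247 245 247 247 247 246 235 180 118 129 196 242 246
  247 247 247 240 199 108]
 [245 246 245 245 246 244 241 246 247 246 246 232 162 116 135 209 245 247
  246 247 245 232 151  93]
 [246 246 246 246 246 245 245 246 246 247 246 231 147 110 163 231 246 247
  247 247 245 226 124  85]
 [245 246 246 246 246 246 245 246 246 247 246 231 152 120 187 242 247 247
  247 246 241 201 110  82]
 [245 246 246 246 245 247 246 241 240 246 245 224 129 133 206 246 247 247
  247 247 235 174 102  86]
 [228 241 244 245 246 246 246 240 233 246 235 176 114 163 230 246 247 247
  247 246 230 144  92  86]
 [132 153 185 226 240 243 245 244 244 245 231 149 119 171 235 245 247 247
  247 245 226 121  86  85]
 [ 91  87 104 131 154 183 209 221 242 242 225 129 130 198 242 245 245 245
  245 241 198 107  84  84]
 [ 78  77  78  83  88 107 119 134 163 184 188 126 144 214 239 226 210 217
  235 230 154  97  82  84]
 [ 81  7
[... 1921 characters left out ...]
135 134 133 129 127 123 120 119 116 116 112 111 110 110 112 110
  106 105 106 102  95  77]
 [140 138 140 136 134 132 129 131 125 120 117 119 121 115 114 114 112 110
  110 109 107 107  98  74]
 [130 136 140 134 141 137 136 135 130 128 122 123 121 116 117 117 114 117
  113 110 109 105  91  63]
 [124 130 133 134 138 140 140 138 137 133 130 129 127 121 123 120 117 119
  113 111 112 102  79  61]
 [117 125 124 129 133 134 139 138 139 141 136 135 131 127 128 123 122 118
  114 114 111 102  69  67]
 [115 118 119 122 127 129 132 133 135 137 139 138 136 135 133 127 126 124
  119 121 113  95  60  78]
 [107 111 116 118 119 122 123 130 133 135 138 139 139 140 134 136 133 126
  129 123 110  81  68  93]]
[]
```

Run:
```python
from h import *
ex=np.array([.962,-.274]);ey=np.array([.274,.962]);o=np.array([541.4,-193.2])
W=lambda x,y,z:np.r_[o+ex*x+ey*y,z]
def lampgrid(c,fr,z,ylo,yhi,xs):  # resample a strip on plane z in lamp axes
    ys=np.arange(ylo,yhi+.1,2.);m=np.array([[proj(c,W(x,y,z)) for x in xs] for y in ys],np.float32)
    return ys,cv2.remap(fr,m[...,0],m[...,1],cv2.INTER_LINEAR)
xs=np.arange(-40,62,3.)
np.set_printoptions(linewidth=250)
for n in('top','side'):
    c=cam(n);old=np.load('/tmp/%s.npz'%n)['frame']
    for tag,fr in(('start',old),('now',c['frame'])):
        if n=='top' and tag=='now':continue
        ys,g=lampgrid(c,fr,65,-52,-40,xs);print(n,tag,'x',xs.astype(int));
        gg=g.astype(int).min(-1)
        for y,r in zip(ys,g.astype(int)[...,1]):print(int(y),r)
        ys,g=lampgrid(c,fr,63,-64,-50,xs);red=g[...,0].astype(int)-g[...,1];red[red<25]=0
        print('red by x',red.sum(0),'cx',(red.sum(0)@xs)/max(red.sum(),1))
```

```text
top start x [-40 -37 -34 -31 -28 -25 -22 -19 -16 -13 -10  -7  -4  -1   2   5   8  11  14  17  20  23  26  29  32  35  38  41  44  47  50  53  56  59]
-52 [242 245 233 235 246 229 184 131  92 106 165 235 239 232 247 244 226 243 242 207 230 244 225 226 245 233 215 229 217 227 247 248 248 248]
-50 [241 246 239 229 245 239 213 181 158 154 191 240 239 232 246 243 231 245 244 210 238 244 228 236 245 233 225 207 183 207 246 248 248 248]
-48 [241 246 243 234 246 246 230 216 222 220 228 244 242 241 246 244 242 246 241 224 246 245 234 243 245 237 230 174 147 196 243 248 247 247]
-46 [242 242 238 236 245 243 236 236 238 231 237 245 243 240 240 244 240 239 240 238 243 240 240 244 239 237 233 153 121 189 238 241 239 243]
-44 [218 221 225 221 221 224 225 217 219 219 221 220 224 227 219 217 221 225 217 220 227 224 215 219 223 221 206 128  93 161 209 219 222 218]
-42 [183 181 183 182 185 184 179 180 185 178 176 183 187 183 177 180 181 178 181 188 185 180 180 180 178 178 165 108  75 127 175 177 174 179]
-40 [140 143 149 138 142 148 143 137 145 146 141 138 148 146 137 136 146 146 135 144 147 140 132 1
[... 2209 characters left out ...]
2 204 207 209 215 212 205 208 209 210 215 226 224 226 232 224 216 215]
-44 [109 112 105  85  64  52  54  80 116 154 176 161 141 137 156 177 199 215 211 211 216 213 204 206 217 216 217 225 231 230 229 230 222 215]
-42 [113 116 103  84  62  58  67  93 127 154 169 157 137 137 164 181 195 209 209 205 207 205 199 200 209 213 213 218 229 229 223 221 223 210]
-40 [114 115 103  83  68  63  77 103 133 156 156 145 126 135 157 181 187 192 195 194 190 187 189 188 194 200 203 206 214 220 211 207 205 199]
red by x [   0    0    0    0  158  406  747 1003 1073  917  595  209    0    0    0    0    0    0    0    0    0    0    0    0    0    0    0    0    0    0    0    0    0    0] cx -16.947337509788568
```

Request:
{"name": "servo_tool", "arguments": {
  "motion": [
    [[-0.006,0.0017,0,0,0,0,1],[-0.012,0.0034,0,0,0,0,1],[-0.018,0.0051,0,0,0,0,1],[-0.023,0.0066,0,0,0,0,1],[-0.023,0.0066,0,0,0,0,1],[-0.023,0.0066,0,0,0,0,1]]
  ]
}}

```text
clock: 19.55
eef_pos: [441.5, -164.5, 51.9]
eef_rot: [3.139, 0.0, 1.294]
wrist_force: [7.8, -1.9, 3.1]
finger_gap: 15.1
finger_force: 35.0
```

```bash
cat > mk.py <<'E'
from h import *
ex=np.array([.962,-.274]);ey=np.array([.274,.962]);o=np.array([541.4,-193.2])
W=lambda x,y,z:np.r_[o+ex*x+ey*y,z]
np.set_printoptions(linewidth=250)
xs=np.arange(-40,30,2.)
c=cam('side');t=cam('top');st=manip.read_state();print(st['eef_pos'].round(1),st['wrist_force'].round(1),st['finger_gap'])
def strip(c,z,ys,ch):
    m=np.array([[proj(c,W(x,y,z)) for x in xs] for y in ys],np.float32);return cv2.remap(c['frame'],m[...,0],m[...,1],cv2.INTER_LINEAR).astype(int)
print('x',xs.astype(int))
ys=np.arange(-66,-39,2.)
for n,z in(('ptr G z65',65),):
    g=strip(c,z,ys,1)
    for y,r in zip(ys,g):print(int(y),r[:,1])
    print('red-green')
    for y,r in zip(ys,g):print(int(y),r[:,0]-r[:,1])
# side-view red blob vs predicted projection of clip box for candidate x
h=c['frame'].astype(int);rd=np.clip(h[...,0]-h[...,1]-25,0,None)
u0,v0=map(int,proj(c,W(-13,-58,57)));sub=rd[v0-8:v0+9,u0-8:u0+9];v,u=np.mgrid[v0-8:v0+9,u0-8:u0+9]
print('red centroid',(sub*u).sum()/sub.sum(),(sub*v).sum()/sub.sum())
for X in(-16,-14,-12):
    pl=[proj(c,W(X+a,-58+b,z)) for a in(-5,5) for b in(-7,7) for z in(51,63)];hull=cv2.convexHull(np.array(pl,np.float32));M=cv2.moments(hull);print(X,M['m10']/M['m00'],M['m01']/M['m00'])
E
python3 mk.py
```

```text
[ 441.6 -164.5   51.9] [ 7.4 -3.2  2.3] 15.435939100831355
x [-40 -38 -36 -34 -32 -30 -28 -26 -24 -22 -20 -18 -16 -14 -12 -10  -8  -6  -4  -2   0   2   4   6   8  10  12  14  16  18  20  22  24  26  28]
-66 [ 92 100 102 103 104 106 104 102 101  99  96  92  90  89  89  85  82  82  83  83  83  84  83  79  76  74  73  73  75  77  79  80  83  85  88]
-64 [ 98 102 104 104 106 105 103 102 100  97  93  89  87  86  87  88  86  86  88  89  91  92  89  85  82  79  78  80  82  84  86  88  90  92  95]
-62 [101 104 105 106 107 105 102 101  98  92  88  85  83  83  83  87  90  92  94  97 100  99  94  91  88  86  86  87  91  93  95  97  97  99 102]
-60 [105 106 106 108 110 109 105  99  92  87  82  79  79  78  82  86  92  99 102 107 109 106 101  97  95  95  96  97  99 102 104 106 106 106 110]
-58 [109 111 110 113 115 114 111  98  86  79  73  72  73  77  81  87  96 104 113 118 118 115 111 106 105 107 108 111 112 112 113 117 118 120 120]
-56 [116 118 123 124 123 123 112  97  82  68  65  66  68  74  82  93 102 116 126 130 130 128 122 119 117 119 122 124 126 125 127 131 134 137 136]
-54 [125 132 136 138 
[... 2569 characters left out ...]
-4  -4  -4  -4  -3  -1  -1  -2  -3  -5  -5  -5]
-46 [ -1   0   1   6  15  39  66  95 119 118 104  71  36  19   1  -1  -1   1   2   3   0  -1  -1   0   1   2   1   2   2   3   3   0  -1  -2  -2]
-44 [ 3  3  5 10 22 37 62 90 94 95 77 46 26  8  2  2  3  4  4  4  4  3  2  2  4  5  5  5  5  5  4  4  1  1  0]
-42 [ 4  6  6 14 25 39 58 67 71 65 47 32 15  5  4  5  6  7  6  5  4  5  5  5  6  6  7  6  6  6  5  4  3  2  2]
-40 [ 5  6  8 15 25 39 47 48 50 41 29 18  9  6  5  6  7  7  6  5  5  6  5  6  7  7  7  8  8  7  5  4  4  4  3]
red centroid 272.33708708708707 143.87912912912913
-16 272.0918315776498 147.2769177020251
-14 271.62853627928877 147.08231610844916
-12 271.1659663160873 146.88803241502248
```

```bash
python3 - <<'E'
from h import *
import look
s=manip.read_state();print(s['clock'],s['eef_pos'],s['wrist_force'],s['finger_gap'],s['finger_force'])
E
python3 - <<'E'
from cell import manip
print(manip.sign_off())
E
```

```text
top fit u,z,slope [ 5.53 21.19 -0.  ] fixed z [ 5.44 -0.  ] 277
top 61 ang 3.1 [-12.   3.  18.] axial 81.0
side fit u,z,slope [ 3.210e+00  2.018e+01 -1.000e-02] fixed z [ 3.17 -0.01] 250
side 45 ang -0.3 [-13.   1.  13.] axial 78.0
19.75 [ 441.62237116 -164.50380894   51.88337753] [ 7.30586877 -2.59853907  1.74809323] 15.596280213207358 35.00227510929108
the job is handed in; nothing more can be done
None
```

I handed the job in at 19.8 s: the case lies on the pad with its turquoise row within about 3° of straight up, and the gripper still holds the shutter at an estimated 56–57 mm pull. I put the mark at about 56.5 mm, give or take 1–2 mm, because I could not see the pointer cleanly against the clip at the end. On the first try the fingers rode up onto the case with about 18 N, because the fingertips sit some 25 mm higher than the reported tool position. I corrected for that afterwards.

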